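Shut the stocked bin and thread a long tube out of the bin below

ROBOT

A 6-joint arm with a two-finger parallel gripper is mounted at the origin on the work surface. World frame = base frame: x ahead of the robot, y to its left, z up, the work surface at z = 0. Lengths are in m, angles in rad, forces in N, time in s.
With the tool pointing down it reaches from about 0.325 to 0.775 m from the base axis. Payload 5.5 kg.
Tool frame: the origin (TCP) lies on the centre line of the jaws, within the pads' length; the fingertips stand r.tips_ahead ahead of it and the grasp point (between the pads) is the TCP (r.tips_ahead is the distance from the TCP to the fingertips, in m); y points along the fingers, z is the direction in which the jaws open and shut, and the axes are right-handed (so a half turn about y gives the same grasp; the last joint's range is limited). The gripper opens to 85 mm and grips with 20 to 120 N. Pads are 22 mm wide; open, the fingers measure 114 mm over their backs; the gripper's body (76 mm by 85 mm) begins 54 mm behind the grasp point. The pads swing forward as they close: fully open they stand 13 mm farther back than shut.
Start: joints at [1.161, 0.091, 1.231, -0, 1.82, -0.057], TCP at [0.207, 0.563, 0.214] pointing down, gripper open.
Joint ranges: [-2.87, 2.87], [-0.86, 2.18], [0.17, 2.46], [-1.51, 4.65], [0.06, 2.69], [-2.65, 2.65]. Speed limits (rad/s): [2.57, 2.57, 3.01, 3.14, 3.14, 3.14].

INTERFACE

Orientations are given as a unit quaternion [w, x, y, z].
In Python, from bench import get_obs, optics, workorder, r gives the robot as it stands.
- The arm moves only by the tool play_rows, never from a script. Its argument "series" is a list that holds one entry, the list of rows, each a list of 6 numbers: the shift along the tool's x, y, z in mm, then the turn, a rotation vector about the tool's x, y, z in degrees. A call has 1 to 20 rows; each row is the pose to reach, as a shift and turn from the pose commanded when the call began, along the tool's axes at that moment; what a row does not reach only later rows make up. A row lasts 1/10 s, in which the tool goes at most 50 mm and 8.59 degrees, less where a joint would pass 70% of its speed; a pose out of reach is approached as far as the arm can. A call with a gripper value outside its range is refused whole. "grip" is the closure, from -1 (fully open) to 1 (shut), set as the call begins (left out, the last holds). The fingers move at their own pace and stop on an object; "grip_force" is the grip in N (left out, the last holds). Time passes only in rows, so rows that repeat a pose let the fingers close. It gives the time, the measured TCP pose, the force and the opening at its end, in the units of the state.
- get_obs(): the state, without advancing time (a new reading comes with each control period).
- optics.read_camera(name): name is "side" or "top"; returns (picture, depth): 480x640x3 uint8, red, green, blue; 480x640 float32, m along the optical axis (not along the pixel's ray), 0 where there is no reading.
- optics.camera_model(name): a dict with "fx", "fy", "cx", "cy" (pixels), "dist" ([k1, k2, p1, p2, k3] as OpenCV has them; the pictures are not rectified), "R" (3x3) and "t" (3): a world point X has camera coordinates R X + t. Camera axes: x right, y down, z forward; pixel columns grow to the right and rows downward; lengths in m; the calibration is good to about 2 mm. A picture is of the moment at which its call begins. camera_model takes no time and is no camera call.
- workorder.sign_off(): hands the job in, once; it reports no verdict.
The state is a dict: "clock": time; "joint_pos": joint angles; "qvel": joint speeds; "effort": joint torques, N m; "tcp_pos": TCP position; "orientation": TCP orientation; "contact_force": force on the tool from outside, world axes, zero at the start; "wrist_torque": the same for the moment, N m; "width": finger opening in m.
Only numpy, scipy, OpenCV 4.12 (cv2) and the standard library are available. Lean on these libraries where they do the work, as an engineer would, in place of code of your own. Each camera call takes 0.05 s, during which the arm holds its last target.

TASK

The upper stock bin has just been refilled and still hangs out over the one below: push it fully home into the shelf unit. Then take the long chromed tube out of the pulled-out lower bin, tilting its front end up so that its back end slips out from under the shelf without being pried or knocked hard against shelf or bin, and leave the other fittings and tools where they are. Finish while still holding the tube steady in mid-air, all of it out in front of the shelf unit and at least 80 mm above the rim of the bin it came from.

Things in the scene. Friction and masses are not known exactly. Their poses are not given: they have to be found in the camera images.
- rack: Fixed grey two-deck steel shelf unit, green edges, 320 deep, 340 wide, on the bench, no roof. Origin: centre of its underside; x points level from its open front to its back, z up. Decks 30 thick (tops at 30 and 138), front edges at x = -160; rear posts 240 high. The column with the two task bins is centred on y = -59, one of fixed narrow bins on y = +105.
- shelf_edge (a point): Point on the rack: the lower front edge of the upper deck (rack x = -160, y = -59, 108 above the bench), in the middle of the wide column. The back part of the lower bin lies under this deck.
- upper_bin (a joint): How far the upper bin is out of the shelf, in m: 0 = fully home against its stop (its front level with the green edge), 0.2 = fully out. It starts 0.05 to 0.11 out, slides straight along the rack's x axis with about 3 N of friction and stays where it is left.
- upper_bin_front (a point): Centre of the outer front face of the upper bin: a blue plastic open-topped bin 300 long, 190 wide, 66 high (walls 4) full of brass hose tails, standing on the upper deck, rim 204 above the bench. The point is 33 below the rim and moves with the bin.
- lower_bin (a joint): How far the lower bin is out of the shelf, in m; it starts at its stop, 0.2, and cannot come out further (5 N of friction if pushed in).
- lower_bin_rim (a point): Middle of the top edge of the lower bin's front wall: the same kind of bin, 300 long, 190 wide, 66 high, walls and floor 4 thick, on the lower deck. Inner floor 34, rim 96 above the bench, so only 12 are left between rim and the deck above. Its open part reaches from the shelf edge 200 outward.
- tube: The long chromed tube, loose: straight, round, 22 in diameter, 270 long, 0.15 to 0.3 kg, both ends alike. Origin: its middle, on its axis; x axis along the tube. It lies on the lower bin's floor (axis 45 above the bench) roughly along the bin, front end near the bin's front wall, some 85 of its back end under the upper deck.
- tube_end_a (a point): Centre of one end face of the tube (its +x end, 135 from the middle), at the start the back end, under the shelf.
- tube_end_b (a point): Centre of the other end face (its -x end, 135 from the middle), at the start the front end.
- tail_1: Bystander: brass hose tail standing in a front corner of the lower bin, 33 wide over its hexagon, 50 high, origin under its middle.
- tail_2: Bystander: the same kind of brass hose tail, standing in the other front corner of the lower bin.
- big_tail: Bystander: bigger brass hose tail standing on the bench in front of the bins, 48 wide, 73 high, origin under its middle.
- tee: Bystander: brass tee fitting lying on the bench, 70 long, 36 high, origin under its middle.
- spanner: Bystander: steel open-ended spanner lying on the bench, about 200 long.
- paste: Bystander: white jar with grey cap, 60 wide, 70 high, on the bench.
- valve: Bystander: brass ball valve with a flat steel lever lying on the bench, about 90 long, 47 high.

How it is judged:
On the way, in this order (a step that is already met when the one before it is completed fails the run):
1. the upper bin is pushed fully home while the tube still lies in the lower bin (value of joint upper_bin below 0.005 m and height (world z) of tube below 0.075 m), for 0.2 s.
2. the tube is on its way out tilted: front end above the rim, back end still under the shelf (height (world z) of tube_end_b above 0.1 m and height (world z) of tube_end_a below 0.1 m and x of tube_end_a in the frame of rack above -0.16 m).
3. the whole tube is out in front of the shelf (x of each of tube_end_a, tube_end_b in the frame of rack below -0.165 m and height (world z) of each of tube_end_a, tube_end_b above 0.12 m), for 0.1 s.
At the end, for the whole second after the job is handed in: Upper bin home within 6 mm; the tube held by the fingers and touching neither shelf nor bins, both end centres more than 80 mm above the lower bin's rim (over 176 mm above the bench) and more than 5 mm in front of the shelf's front edge, moving slower than 30 mm/s (value of joint upper_bin below 0.006 m and height (world z) of each of tube_end_a, tube_end_b above 0.176 m and x of each of tube_end_a, tube_end_b in the frame of rack below -0.165 m and contact force between tube and the fingers above 1 N and contact force between tube and rack below 0.2 N and linear speed of tube below 0.03 m/s); the arm keeps its last pose, push and grip.
It fails at once if the tube, once its front end is lifted, is pried or rammed against the shelf unit or its bins with more than 12 N (contact force between tube and rack above 12 N and height (world z) of tube_end_b above 0.06 m).
It fails at once if a hose tail in the lower bin is knocked over, lifted out or carried off (angle between any of tail_1, tail_2's own z axis and vertical above 0.5 rad or distance of any of tail_1, tail_2 from where it was at the start of the episode above 0.04 m).
It fails at once if a fitting, tool or jar on the bench is moved by more than 30 mm (distance of any of big_tail, tee, spanner, paste, valve from where it was at the start of the episode above 0.03 m).
It also fails if it takes over 40 s, if anything falls off the work surface, if the arm or the gripper's body presses on something with over 40 N, if the wrist force passes 120 N, or if a joint passes its speed limit or range.

## Working session

There is one attempt and no reset: what is moved stays moved. The work goes in short steps, Python scripts to look and compute and a tool call to move; the robot and the scene stay as the last step left them, time stands still between calls to the robot, and variables do not carry over. Pictures are saved under pics/ and viewed, and the job is handed in when it is done.

Besides the shell and the picture viewer there is one more tool, called after ">>>" as name(argument=value, ...), one argument or row to a line, values as JSON. play_rows: Moves the arm, as the interface text tells. Its arguments: {"type":"object","properties":{"series":{"type":"array"},"grip":{"type":"number"},"grip_force":{"type":"number"}},"required":["series"]}

```bash
ls; mkdir -p pics; python3 - <<'E'
from bench import get_obs, optics, workorder, r
import cv2,numpy as np
o=get_obs(); print(o); print(r.tips_ahead)
for n in("side","top"):
    p,d=optics.read_camera(n); cv2.imwrite(f"pics/{n}0.png",p[:,:,::-1]); np.savez(f"{n}0.npz",p=p,d=d)
    print(optics.camera_model(n))
E
```

```text
pics
{'clock': 0.0, 'joint_pos': array([ 1.16130409e+00,  9.18693998e-02,  1.23191199e+00, -1.19252604e-05,
        1.81980568e+00, -5.67095081e-02]), 'qvel': array([-0.00082346,  0.00058927,  0.00133886, -0.00103541, -0.00034046,
       -0.00083719]), 'effort': array([ 7.21349479e-04, -4.58730233e+01, -4.18021238e+01, -1.76470794e-04,
        1.13271450e-02, -1.98727903e-06]), 'tcp_pos': array([0.20718709, 0.56274513, 0.21292986]), 'orientation': array([-0.69544731,  0.69682132, -0.1242416 ,  0.12392379]), 'contact_force': array([-0.39445359,  0.8883813 ,  0.5609382 ]), 'wrist_torque': array([-0.0475096 ,  0.00726766,  0.00029224]), 'width': 0.08534635451628898}
0.019
{'fx': 458.5358081847198, 'fy': 458.5358081847198, 'cx': 321.97435915542417, 'cy': 226.13392140885946, 'dist': array([-0.10290073,  0.        ,  0.        ,  0.        ,  0.        ]), 'R': array([[ 7.69573070e-01, -6.38558445e-01,  6.33659088e-04],
       [-6.00484232e-01, -7.24023895e-01, -3.39423169e-01],
       [ 2.17200315e-01,  2.60830428e-01, -9.40633569e-01]]), 't': array([-0.35309766,  0.4623813 ,  0.94433824])}
{'fx': 466.17147694938325, 'fy': 466.17147694938325, 'cx': 320.5937394895819, 'cy': 243.6971099573997, 'dist': array([0.00525491, 0.        , 0.        , 0.        , 0.        ]), 'R': array([[ 0.01656853, -0.99983922, -0.00685714],
       [-0.99488016, -0.01580177, -0.0998187 ],
       [ 0.09969429,  0.00847588, -0.99498201]]), 't': array([0.11951369, 0.55100447, 0.90915597])}
```

View pics/side0.png

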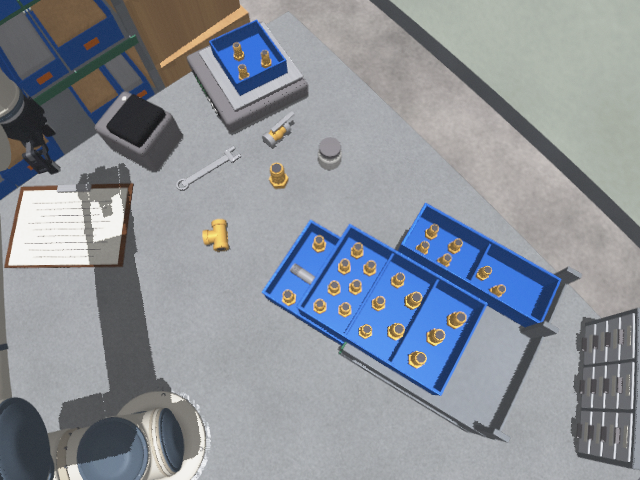

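View pics/top0.png

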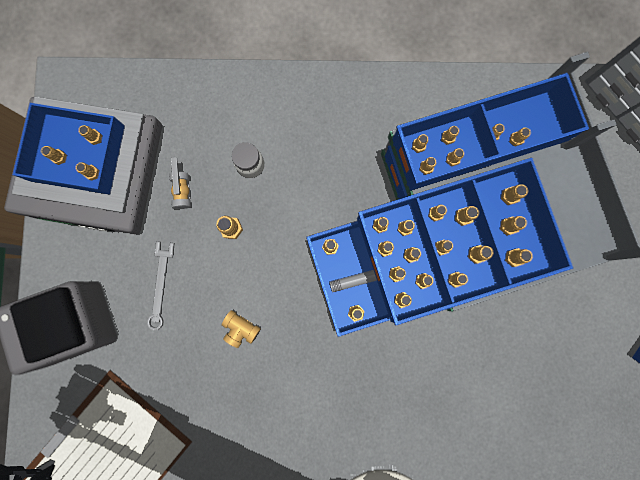

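The two views show the rack opening toward +y. The upper bin hangs out over the lower one, covering most of the tube, and only about 45 px of the tube is visible (top view, 330–375, 280). Next I measure the poses from depth.

```bash
cat > h.py <<'E'
import cv2,numpy as np
from bench import get_obs, optics, r
def cam(n):
    m=optics.camera_model(n); K=np.array([[m['fx'],0,m['cx']],[0,m['fy'],m['cy']],[0,0,1]]); return K,np.array(m['dist']),m['R'],m['t']
def cloud(n,d):
    K,D,R,t=cam(n); v,u=np.mgrid[0:480,0:640]
    p=cv2.undistortPoints(np.stack([u,v],-1).reshape(-1,1,2).astype(float),K,D).reshape(480,640,2)
    c=np.dstack([p,np.ones((480,640))])*d[...,None]
    return (c-t)@R
def proj(n,X):
    K,D,R,t=cam(n); return cv2.projectPoints(np.atleast_2d(X).astype(float),cv2.Rodrigues(R)[0],t,K,D)[0].reshape(-1,2)
def ray(n,uv,z):
    K,D,R,t=cam(n); p=cv2.undistortPoints(np.array(uv,float).reshape(-1,1,2),K,D).reshape(-1,2)
    d=np.c_[p,np.ones(len(p))]@R; c=-R.T@t
    return c+d*((z-c[2])/d[:,2])[:,None]
E
python3 - <<'E'
from h import *
for n in("top","side"):
    f=np.load(n+"0.npz"); P=cloud(n,f['d']); img=f['p']; hsv=cv2.cvtColor(img,cv2.COLOR_RGB2HSV)
    blue=(hsv[...,0]>100)&(hsv[...,0]<130)&(hsv[...,1]>120)
    ok=(f['d']>0)&blue&(P[...,1]<0.25)&(P[...,1]>-.6)
    for z,name in((.204,'upper'),(.096,'lower')):
        m=ok&(abs(P[...,2]-z)<.006)
        nl,lab,st,_=cv2.connectedComponentsWithStats(cv2.dilate(m.astype(np.uint8),np.ones((3,3))))
        for i in range(1,nl):
            q=P[m&(lab==i)]
            if len(q)<40: continue
            (c,s,a)=cv2.minAreaRect(q[:,:2].astype(np.float32)); print(n,name,len(q),q[:,2].mean(),cv2.boxPoints((c,s,a)).round(4).tolist(),np.round(s,4))
    # tube: grey pixels inside bin
    g=(hsv[...,1]<60)&(f['d']>0)&(P[...,2]>.035)&(P[...,2]<.07)
    nl,lab,st,ce=cv2.connectedComponentsWithStats(g.astype(np.uint8))
    for i in range(1,nl):
        if st[i][4]>60: q=P[lab==i]; print('grey',n,st[i],q.mean(0).round(4),q.min(0).round(3),q.max(0).round(3))
E
```

```text
top upper 1905 0.2043260417431468 [[0.6338000297546387, -0.027499999850988388], [0.7300000190734863, -0.3165999948978424], [0.8282999992370605, -0.28380000591278076], [0.7321000099182129, 0.005200000014156103]] [0.1036 0.3046]
top upper 2308 0.20429793259228182 [[0.4023999869823456, 0.006200000178068876], [0.4984000027179718, -0.28119999170303345], [0.6815999746322632, -0.2199999988079071], [0.5856000185012817, 0.0674000009894371]] [0.1931 0.3031]
top lower 182 0.09630495529657226 [[0.6341999769210815, -0.02759999968111515], [0.6360999941825867, -0.033399999141693115], [0.732699990272522, -0.0008999999845400453], [0.7307000160217285, 0.004900000058114529]] [0.1019 0.0061]
top lower 649 0.0967496168257005 [[0.3727000057697296, 0.09459999948740005], [0.4047999978065491, -0.0005000000237487257], [0.5874000191688538, 0.061000000685453415], [0.555400013923645, 0.15620000660419464]] [0.1927 0.1004]
grey top [593  67  47  65 864] [ 0.8529 -0.4636  0.0518] [ 0.788 -0.514  0.035] [ 0.91  -0.425  0.07 ]
grey top [   4  114  156  119 4468] [0.6387 0.5685 0.0568] [0.564 0.463 0.035] [0.801 0.753
[... 1246 characters left out ...]
 0.07 ]
grey side [ 187   45  122   84 2506] [0.6421 0.5558 0.0559] [0.56  0.463 0.035] [0.803 0.752 0.07 ]
grey side [271 111  24  21 155] [0.6791 0.422  0.0458] [0.641 0.412 0.035] [0.717 0.433 0.052]
grey side [101 123  79  44 549] [0.3801 0.5697 0.053 ] [0.294 0.535 0.035] [0.465 0.674 0.07 ]
grey side [317 138  24  27 335] [0.7066 0.2728 0.0573] [0.684 0.251 0.035] [0.741 0.307 0.07 ]
grey side [291 264  24  20 218] [0.4678 0.0806 0.0537] [0.453 0.053 0.036] [0.485 0.108 0.06 ]
grey side [ 584  318   18  143 1230] [ 0.7814 -0.5171  0.0546] [ 0.672 -0.612  0.035] [ 0.907 -0.423  0.07 ]
grey side [387 379  43  28  69] [ 0.4776 -0.2565  0.0501] [ 0.463 -0.307  0.035] [ 0.494 -0.209  0.068]
```

```bash
cat >> h.py <<'E'
from scipy.spatial.transform import Rotation as Ro
u=np.array([.3173,-.9483,0]);u/=np.linalg.norm(u); w=np.array([-u[1],u[0],0]); Z=np.array([0,0,1.])
E0=np.array([.463,.1256,0])+.2*u   # shelf front edge, bin centre line, on bench
def pose(): o=get_obs(); q=o['orientation']; return o['tcp_pos'],Ro.from_quat([q[1],q[2],q[3],q[0]]),o
def tool(lean,yaw=0,flip=1):
    # lean>0: gripper top leans outward (-u). jaw axis z along flip*w, turned by yaw about vertical
    z=flip*w; y=-Z*np.cos(lean)+u*np.sin(lean); x=np.cross(y,z)
    return Ro.from_euler('z',yaw)*Ro.from_matrix(np.c_[x,y,z])
def rel(p,Rt):
    p0,R0,_=pose(); return (R0.inv().apply(p-p0)*1000).round(1),np.degrees((R0.inv()*Rt).as_rotvec()).round(2)
def rk(p): p=np.asarray(p)-E0; return np.array([p@u-.16,p@w-.059,p[2]])
E
python3 - <<'E'
from h import *
p,R,o=pose(); print(R.as_matrix().round(3)); print(E0)
for f in(1,-1):
  print(f,rel(E0-.150*u+Z*.25,tool(0,0,f)),rel(E0-.150*u+Z*.178,tool(0,0,f)))
print(rk(p))
E
```

```text
[[ 0.938 -0.001  0.346]
 [-0.346 -0.002  0.938]
 [-0.    -1.    -0.002]]
[ 0.52646152 -0.06406453  0.        ]
1 (array([ 422.4,  -36.3, -361. ]), array([1.000e-01, 5.129e+01, 4.000e-02])) (array([ 422.4,   35.7, -360.8]), array([1.000e-01, 5.129e+01, 4.000e-02]))
-1 (array([ 422.4,  -36.3, -361. ]), array([ 5.0000e-02, -1.2871e+02, -1.2000e-01])) (array([ 422.4,   35.7, -360.8]), array([ 5.0000e-02, -1.2871e+02, -1.2000e-01]))
[-0.85576442 -0.16284735  0.21305719]
```

>>> play_rows(
  series=[
    [[28, -2.4, -24, 0, 3.4, 0], [56, -5, -48, 0, 6.8, 0], [84, -7, -72, 0, 10.3, 0], [113, -10, -96, 0, 13.7, 0], [141, -12, -120, 0, 17.1, 0], [169, -15, -144, 0, 20.5, 0], [197, -17, -168, 0, 23.9, 0], [225, -19, -192, 0, 27.4, 0], [253, -22, -217, 0, 30.8, 0], [282, -24, -241, 0, 34.2, 0], [310, -27, -265, 0, 37.6, 0], [338, -29, -289, 0, 41, 0], [366, -31, -313, 0, 44.5, 0], [394, -34, -337, 0, 47.9, 0], [422, -36, -361, 0, 51.3, 0], [422, -12, -361, 0, 51.3, 0], [422, 12, -361, 0, 51.3, 0], [422, 36, -361, 0, 51.3, 0], [422, 36, -361, 0, 51.3, 0]],
  ],
  grip=1,
)

```text
clock: 2.0
tcp_pos: [0.4768, 0.0781, 0.1737]
orientation: [-0.572, 0.575, -0.415, 0.411]
contact_force: [0.5, 0.7, 0.2]
width: -0.0001
```

```bash
python3 - <<'E'
from h import *
p,R,o=pose(); print(rk(p),o['contact_force'],o['width'],o['clock'],o['joint_pos'])
print(rel(E0-.11*u+Z*.178,tool(0)),rel(E0-.011*u+Z*.178,tool(0)))
E
```

```text
[-0.31062322 -0.06100172  0.17371902] [0.51544901 0.73250918 0.20599631] -0.00012940415575721134 2.0 [ 9.20160192e-02 -2.22227241e-01  1.60187651e+00  1.75525251e-06
  1.76944055e+00 -2.30258965e-01]
(array([40.6, -4.4,  2. ]), array([ 0.42, -0.04, -0.1 ])) (array([139.6,  -4.5,   2.1]), array([ 0.42, -0.04, -0.1 ]))
```

>>> play_rows(
  series=[
    [[15, -2, 2, 0, 0, 0], [28, -4, 2, 0, 0, 0], [38, -4, 2, 0, 0, 0], [48, -4, 2, 0, 0, 0], [58, -4, 2, 0, 0, 0], [68, -4, 2, 0, 0, 0], [78, -4, 2, 0, 0, 0], [88, -4, 2, 0, 0, 0], [98, -4, 2, 0, 0, 0], [108, -4, 2, 0, 0, 0], [116, -4, 2, 0, 0, 0], [124, -4, 2, 0, 0, 0], [130, -4, 2, 0, 0, 0], [132, -4, 2, 0, 0, 0]],
  ],
)

```text
clock: 3.4
tcp_pos: [0.5234, -0.0469, 0.184]
orientation: [0.575, -0.573, 0.412, -0.414]
contact_force: [1.2, 3.3, 5.8]
width: 0.0001
```

```bash
cat > look.py <<'E'
import sys
from h import *
tag=sys.argv[1]
p,R,o=pose(); print(rk(p),o['contact_force'].round(1),o['width'],o['clock'])
for n in("top","side"):
    pi,d=optics.read_camera(n); np.savez(n+tag,p=pi,d=d); cv2.imwrite(f"pics/{n}{tag}.png",pi[:,:,::-1])
    P=cloud(n,d); hsv=cv2.cvtColor(pi,cv2.COLOR_RGB2HSV)
    blue=(hsv[...,0]>100)&(hsv[...,0]<130)&(hsv[...,1]>120)&(d>0)
    Q=(P-E0); rx=Q@u-.16; ry=Q@w-.059
    for nm,lo,hi in(("upper",-.14,.02),("narrow",.065,.145)):
        m=blue&(abs(P[...,2]-.204)<.006)&(ry>lo)&(ry<hi)&(rx>-.4)
        # rows across ry: front-most per 10mm strip
        x=rx[m]; y=ry[m]
        f=[x[(y>a)&(y<a+.01)].min().round(4) for a in np.arange(lo+.0,hi-.01,.02) if ((y>a)&(y<a+.01)).sum()>3]
        print(n,nm,f)
E
python3 look.py 1
```

```text
[-0.1772432  -0.05641552  0.18404492] [1.2 3.3 5.8] 0.00010179664840448241 3.4
top upper [np.float64(-0.1676), np.float64(-0.0678), np.float64(0.128), np.float64(0.1287), np.float64(-0.1877), np.float64(0.1292), np.float64(0.1283), np.float64(0.128)]
top narrow [np.float64(-0.1599), np.float64(-0.1601), np.float64(-0.1602), np.float64(-0.16)]
side upper [np.float64(-0.1697), np.float64(-0.17), np.float64(-0.1666), np.float64(0.1288), np.float64(0.1272), np.float64(0.1279), np.float64(0.128), np.float64(0.1279)]
side narrow [np.float64(0.1373), np.float64(0.1373), np.float64(-0.0114), np.float64(0.1357)]
```

>>> play_rows(
  series=[
    [[2, 0, 0, 0, 0, 0], [4, 0, 0, 0, 0, 0], [5, 0, 0, 0, 0, 0], [6, 0, 0, 0, 0, 0], [7, 0, 0, 0, 0, 0], [7, 0, 0, 0, 0, 0]],
  ],
)

```text
clock: 4.1
tcp_pos: [0.5255, -0.0531, 0.184]
orientation: [0.575, -0.573, 0.412, -0.414]
contact_force: [0.6, 1.9, 6.6]
width: -0.0
```

>>> play_rows(
  series=[
    [[0.5, 0, 0, 0, 0, 0], [1, 0, 0, 0, 0, 0], [1, 0, 0, 0, 0, 0]],
  ],
)

```text
clock: 4.4
tcp_pos: [0.5258, -0.054, 0.184]
orientation: [0.575, -0.573, 0.412, -0.414]
contact_force: [0.4, 2.8, 6.7]
width: 0.0002
```

```bash
python3 look.py 2
```

```text
[-0.16978026 -0.0564374   0.18402904] [0.4 2.8 6.7] 0.0001986407289687132 4.4
top upper [np.float64(-0.1575), np.float64(0.1356), np.float64(0.1366), np.float64(0.1378), np.float64(0.1363), np.float64(0.1359), np.float64(-0.1614)]
top narrow [np.float64(-0.1604), np.float64(-0.1599), np.float64(-0.1605), np.float64(-0.1601)]
side upper [np.float64(-0.1626), np.float64(-0.1622), np.float64(0.1343), np.float64(0.1346), np.float64(0.1345), np.float64(0.1338), np.float64(0.1351), np.float64(0.1341)]
side narrow [np.float64(0.1373), np.float64(0.1367), np.float64(0.1362), np.float64(0.1366)]
```

>>> play_rows(
  series=[
    [[1, 0, 0, 0, 0, 0], [2, 0, 0, 0, 0, 0], [2, 0, 0, 0, 0, 0], [2, 0, 0, 0, 0, 0]],
  ],
)

```text
clock: 4.9
tcp_pos: [0.5263, -0.0557, 0.184]
orientation: [0.575, -0.573, 0.412, -0.414]
contact_force: [0.1, 4.7, 6.5]
width: 0.0006
```

>>> play_rows(
  series=[
    [[0.5, 0, 0, 0, 0, 0], [1, 0, 0, 0, 0, 0], [1, 0, 0, 0, 0, 0]],
  ],
)

```text
clock: 5.2
tcp_pos: [0.5264, -0.0558, 0.184]
orientation: [0.575, -0.573, 0.413, -0.413]
contact_force: [-1.4, 6.7, 6.1]
width: -0.0002
```

>>> play_rows(
  series=[
    [[1, 0, 0, 0, 0, 0], [2, 0, 0, 0, 0, 0], [2, 0, 0, 0, 0, 0]],
  ],
)

```text
clock: 5.5
tcp_pos: [0.5265, -0.056, 0.184]
orientation: [0.576, -0.573, 0.413, -0.412]
contact_force: [-2.7, 12.6, 7.9]
width: 0.0001
```

```bash
python3 look.py 3
```

```text
[-0.16765936 -0.05641638  0.18404776] [-2.7 12.6  7.9] 0.0001499454679619031 5.5
top upper [np.float64(-0.0563), np.float64(0.1375), np.float64(0.1384), np.float64(0.1373), np.float64(-0.1601)]
top narrow [np.float64(-0.1602), np.float64(-0.1603), np.float64(-0.1603), np.float64(-0.1606)]
side upper [np.float64(-0.1608), np.float64(-0.161), np.float64(0.1367), np.float64(0.136), np.float64(0.039), np.float64(-0.057), np.float64(0.0397), np.float64(0.0389)]
side narrow [np.float64(0.1374), np.float64(0.1367), np.float64(0.1363), np.float64(-0.0107)]
```

The stalled motion and rising force show the bin is against its stop, and its edges are level with the narrow bin's. I back off and rise clear so the tube can be seen.

>>> play_rows(
  series=[
    [[-20, 0, 0, 0, 0, 0], [-50, 0, 0, 0, 0, 0], [-90, -10, 0, 0, 0, 0], [-130, -30, 0, 0, 0, 0], [-170, -50, 0, 0, 0, 0], [-210, -70, 0, 0, 0, 0], [-240, -80, 0, 0, 0, 0], [-240, -80, 0, 0, 0, 0]],
  ],
  grip=-0.3,
)

```text
clock: 6.4
tcp_pos: [0.4503, 0.1715, 0.2646]
orientation: [0.576, -0.573, 0.411, -0.413]
contact_force: [0.1, -0.6, -1.3]
width: 0.0553
```

```bash
python3 look.py 4; cat > tube.py <<'E'
import sys
from h import *
tag=sys.argv[1]
for n in("top","side"):
    f=np.load(n+tag+".npz"); P=cloud(n,f['d']); hsv=cv2.cvtColor(f['p'],cv2.COLOR_RGB2HSV)
    Q=P-E0; rx=Q@u-.16; ry=Q@w-.059
    m=(hsv[...,1]<70)&(f['d']>0)&(P[...,2]>.037)&(P[...,2]<.075)&(rx>-.355)&(rx<-.15)&(abs(ry+.059)<.085)
    nl,lab,st,_=cv2.connectedComponentsWithStats(m.astype(np.uint8)); i=1+st[1:,4].argmax(); m=lab==i
    vv,uu=np.nonzero(m); X=ray(n,np.c_[uu,vv],.045+.006)  # approx
    x=rx[m];y=ry[m];z=P[...,2][m]; k=z>.0505
    print(n,st[i],'x',x.min(),x.max(),'z',np.percentile(z,[50,98]),'fit ry=a*rx+b',np.polyfit(x[k],y[k],1))
    for a in np.arange(-.36,-.16,.02):
        s=(x>a)&(x<a+.02)&k
        if s.sum()>5: print(round(a+.01,3),y[s].min().round(4),y[s].max().round(4),y[s].mean().round(4),z[s].max().round(4))
E
python3 tube.py 4
```

```text
[-0.40758463 -0.05650686  0.26462521] [ 0.1 -0.6 -1.3] 0.05525346065148909 6.4
top upper [np.float64(-0.1604), np.float64(-0.16), np.float64(-0.1595), np.float64(-0.1598), np.float64(-0.1604), np.float64(-0.1599), np.float64(-0.1605), np.float64(-0.1601)]
top narrow [np.float64(-0.1598), np.float64(-0.1596), np.float64(-0.1603), np.float64(-0.1597)]
side upper [np.float64(-0.1608), np.float64(-0.161), np.float64(-0.1606), np.float64(-0.1612), np.float64(-0.161), np.float64(-0.1613), np.float64(-0.1608), np.float64(-0.1604)]
side narrow [np.float64(-0.1605), np.float64(-0.1599), np.float64(-0.1604), np.float64(-0.1602)]
top [351 256  77  30 837] x -0.3016323791731063 -0.15021687889058727 z [0.05520526 0.05943628] fit ry=a*rx+b [-0.04376549 -0.07930606]
-0.31 -0.0747 -0.0625 -0.0685 0.0584
-0.29 -0.0763 -0.0568 -0.0665 0.0605
-0.27 -0.0774 -0.0573 -0.0673 0.0605
-0.25 -0.0782 -0.0581 -0.0682 0.0601
-0.23 -0.0792 -0.0591 -0.0693 0.0602
-0.21 -0.0802 -0.0599 -0.0703 0.0618
-0.19 -0.0811 -0.0604 -0.071 0.0615
-0.17 -0.0819 -0.0618 -0.0719 0.0597
side [290 264  72  52 752] x -0.3435181133156263 -0.16351742917638187 z [0.05434374 0.05892046] fit ry=a*rx+b [-0.04082069 -0.08146009]
-0.35 -0.0746 -0.059 -0.0669 0.0583
-0.33 -0.0776 -0.0571 -0.0674 0.0593
-0.31 -0.0785 -0.0595 -0.0693 0.0594
-0.29 -0.0795 -0.0604 -0.0698 0.0598
-0.27 -0.0803 -0.0601 -0.0711 0.0593
-0.25 -0.0802 -0.0623 -0.0714 0.0605
-0.23 -0.0812 -0.0618 -0.0716 0.0596
-0.21 -0.0817 -0.0628 -0.0725 0.0593
-0.19 -0.0832 -0.0634 -0.0736 0.0596
-0.17 -0.0837 -0.0648 -0.0747 0.0584
```

```bash
cat >> h.py <<'E'
def W(rx,ry,z): return E0+(rx+.16)*u+(ry+.059)*w+Z*z
E
python3 - <<'E'
from h import *
l=np.radians(10); T=tool(l,-.042)
for s in (.12,.05,.012):
  c=W(-.235,-.0705,.045); y=T.apply([0,1,0]); p=c-y*.012; 
  q=p+Z*(s-.012); print(s,q,rel(q,T),rk(q))
E
```

```text
0.12 [0.49118009 0.00541274 0.16481769] (array([167.8,  97.6, -13.7]), array([-0.25,  2.43, -9.95])) [-0.23708194 -0.07041251  0.16481769]
0.05 [0.49118009 0.00541274 0.09481769] (array([167.7, 167.6, -13.7]), array([-0.25,  2.43, -9.95])) [-0.23708194 -0.07041251  0.09481769]
0.012 [0.49118009 0.00541274 0.05681769] (array([167.7, 205.6, -13.8]), array([-0.25,  2.43, -9.95])) [-0.23708194 -0.07041251  0.05681769]
```

View pics/side4.png

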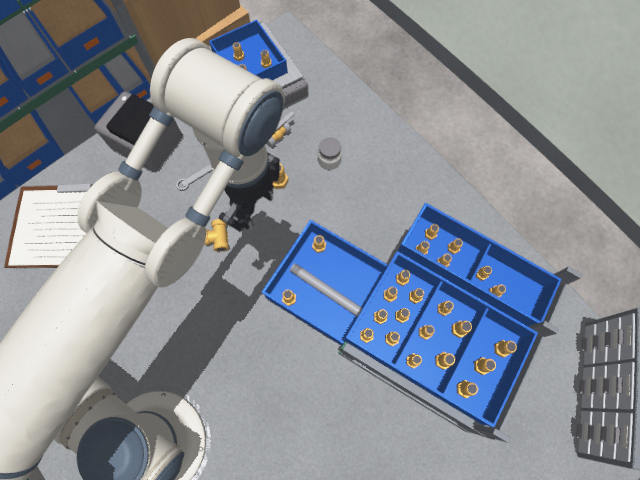

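The side view shows the tube clear from (293,268) to the shelf edge at about (358,312), with the tails in the front corners at (318,243) and (289,297). I now move to hover above the grasp.

>>> play_rows(
  series=[
    [[25, 5, -2, 0, 0.4, -2], [55, 15, -4, 0, 0.8, -4], [85, 30, -7, 0, 1.2, -6], [115, 50, -10, 0, 1.7, -8], [145, 75, -12, -0.2, 2.1, -9], [168, 98, -14, -0.2, 2.4, -10], [168, 120, -14, -0.2, 2.4, -10], [168, 130, -14, -0.2, 2.4, -10], [168, 130, -14, -0.2, 2.4, -10]],
  ],
)

```text
clock: 7.4
tcp_pos: [0.4892, 0.0043, 0.1298]
orientation: [-0.525, 0.601, -0.376, 0.472]
contact_force: [-0.2, 0.6, -0.3]
width: 0.0554
```

```bash
cat > aim.py <<'E'
from h import *
p,R,o=pose(); print(rk(p),o['contact_force'].round(1),o['width'],o['clock'],o['joint_pos'].round(2))
T=tool(np.radians(10),-.042)
c=W(-.235,-.0705,.045); y=T.apply([0,1,0]); p=c-y*.012
print(rel(p+Z*.03,T),rel(p,T))
E
python3 aim.py
```

```text
[-0.23660966 -0.0726084   0.12981079] [-0.2  0.6 -0.3] 0.055425245133721254 7.4 [ 0.06 -0.24  1.7  -0.17  1.64 -0.23]
(array([-8. , 42.2,  2.3]), array([ 0.25, -0.06, -0.04])) (array([-13.2,  71.8,   2.5]), array([ 0.25, -0.06, -0.04]))
```

>>> play_rows(
  series=[
    [[-3, 16, 2, 0, 0, 0], [-6, 32, 2, 0.2, 0, 0], [-9, 48, 2, 0.2, 0, 0], [-11, 60, 2.4, 0.2, 0, 0], [-12.5, 67, 2.4, 0.2, 0, 0], [-12.5, 67, 2.4, 0.2, 0, 0], [-12.5, 67, 2.4, 0.2, 0, 0]],
  ],
)

```text
clock: 8.1
tcp_pos: [0.4928, 0.0068, 0.0644]
orientation: [-0.527, 0.599, -0.373, 0.474]
contact_force: [-0.1, 0.2, 0.7]
width: 0.0557
```

```bash
python3 aim.py; python3 look.py 5 >/dev/null
```

```text
[-0.23790382 -0.06844907  0.06439094] [-0.1  0.2  0.7] 0.05572151179253181 8.1 [ 0.07 -0.22  1.8  -0.17  1.52 -0.21]
(array([  4.8, -21.9,  -1.8]), array([-0.24, -0.01,  0.02])) (array([-0.4,  7.6, -2. ]), array([-0.24, -0.01,  0.02]))
```

View pics/side5.png

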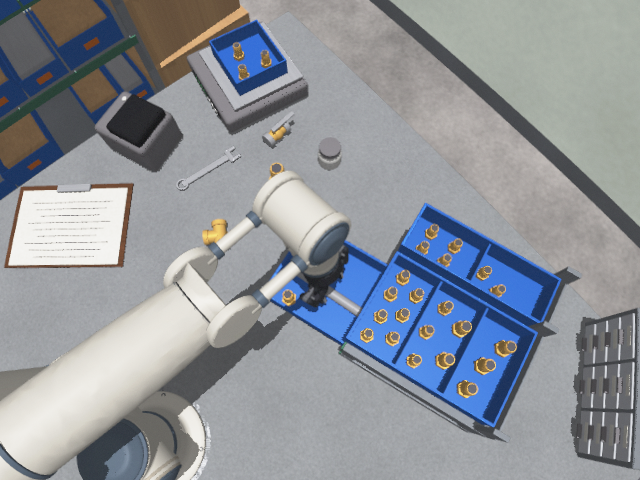

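>>> play_rows(
  series=[
    [[0, 3, -1, 0, 0, 0], [0, 6, -2, 0, 0, 0], [0, 6.5, -2, 0, 0, 0], [0, 6.5, -2, 0, 0, 0]],
  ],
)

```text
clock: 8.6
tcp_pos: [0.4907, 0.005, 0.0573]
orientation: [-0.527, 0.599, -0.374, 0.473]
contact_force: [-0.2, 0.6, -0.3]
width: 0.0558
```

```bash
python3 aim.py
```

```text
[-0.23686683 -0.07095361  0.05728631] [-0.2  0.6 -0.3] 0.05575018722799878 8.6 [ 0.06 -0.22  1.81 -0.17  1.5  -0.21]
(array([  4.9, -29.1,   0.6]), array([-0.19, -0.02, -0.  ])) (array([-0.3,  0.4,  0.5]), array([-0.19, -0.02, -0.  ]))
```

>>> play_rows(
  series=[
    [[0, 0, 0, 0, 0, 0], [0, 0, 0, 0, 0, 0], [0, 0, 0, 0, 0, 0], [0, 0, 0, 0, 0, 0], [0, 0, 0, 0, 0, 0], [0, 0, 0, 0, 0, 0], [0, 0, 0, 0, 0, 0]],
  ],
  grip=1,
  grip_force=90,
)

```text
clock: 9.3
tcp_pos: [0.4909, 0.0051, 0.0575]
orientation: [-0.527, 0.599, -0.373, 0.473]
contact_force: [-0.3, 0.1, 0.4]
width: -0.0002
```

```bash
cat > plan.py <<'E'
from h import *
p,R,o=pose(); print(rk(p),o['contact_force'].round(1),o['width'],o['clock'])
th0=-.042; d=(Ro.from_euler('z',th0)).apply(u); j=Ro.from_euler('z',th0).apply(w) # jaw axis
A0=W(-.074,-.077,.045)
def row(th,pull,lift):
    rot=Ro.from_rotvec(j*np.radians(th)) # sign checked below
    A=A0-d*pull+Z*lift; 
    p2=A+rot.apply(p-A0); R2=rot*R; B=A+rot.apply(-d*.27)
    return (R.inv().apply(p2-p)*1000).round(1),np.degrees((R.inv()*R2).as_rotvec()).round(2),rk(A).round(3),rk(B).round(3)
for th in(4,8,12,16,19): print(th,row(th,0,.004))
t=np.tan(np.radians(19))
for pl in(.03,.06,.09,.12): print(pl,row(19,pl,.004+pl*t))
for lf in(.10,.17,.20): print(lf,row(19,.12,lf))
E
python3 plan.py
```

```text
[-0.23688241 -0.07076829  0.05751086] [-0.3  0.1  0.4] -0.00017882012594451298 9.3
4 (array([  3.9, -14.9,   0.1]), array([-0.  ,  0.01,  4.  ]), array([-0.074, -0.077,  0.049]), array([-0.343, -0.066,  0.068]))
8 (array([  7.9, -25.6,   0.1]), array([-0.  ,  0.03,  8.  ]), array([-0.074, -0.077,  0.049]), array([-0.341, -0.066,  0.087]))
12 (array([ 12.6, -36. ,   0.1]), array([-0.  ,  0.04, 12.  ]), array([-0.074, -0.077,  0.049]), array([-0.338, -0.066,  0.105]))
16 (array([ 18. , -46. ,   0.2]), array([-0.  ,  0.06, 16.  ]), array([-0.074, -0.077,  0.049]), array([-0.333, -0.066,  0.123]))
19 (array([ 22.6, -53.3,   0.2]), array([-0.  ,  0.07, 19.  ]), array([-0.074, -0.077,  0.049]), array([-0.329, -0.066,  0.137]))
0.03 (array([ -5.2, -68.7,   0.2]), array([-0.  ,  0.07, 19.  ]), array([-0.104, -0.076,  0.059]), array([-0.359, -0.065,  0.147]))
0.06 (array([-32.9, -84. ,   0.3]), array([-0.  ,  0.07, 19.  ]), array([-0.134, -0.074,  0.07 ]), array([-0.389, -0.064,  0.158]))
0.09 (array([-60.7, -99.4,   0.3]), array([-0.  ,  0.07, 19.  ]), array([-0.164, -0.073,  0.08 ]), array([-0.419, -0.063,  0.168]))
0.12 (array([ -88.4, -114.8,    0.4]), array([-0.  ,  0.07, 19.  ]), array([-0.194, -0.072,  0.09 ]), array([-0.449, -0.061,  0.178]))
0.1 (array([ -78.9, -168.7,    0.6]), array([-0.  ,  0.07, 19.  ]), array([-0.194, -0.072,  0.145]), array([-0.449, -0.061,  0.233]))
0.17 (array([ -66.8, -237.6,    0.8]), array([-0.  ,  0.07, 19.  ]), array([-0.194, -0.072,  0.215]), array([-0.449, -0.061,  0.303]))
0.2 (array([ -61.6, -267.1,    0.9]), array([-0.  ,  0.07, 19.  ]), array([-0.194, -0.072,  0.245]), array([-0.449, -0.061,  0.333]))
```

The width reads 0, so the grasp missed. I look before doing anything else.

```bash
python3 look.py 6; python3 tube.py 6; python3 - <<'E'
import cv2
for n in("side","top"):
    a=cv2.imread(f"pics/{n}6.png"); c=a[210:350,250:420] if n=="side" else a[200:360,290:480]
    cv2.imwrite(f"pics/{n}6c.png",cv2.resize(c,None,fx=4,fy=3.7,interpolation=cv2.INTER_CUBIC)[:600,:800])
E
```

```text
[-0.23688241 -0.07076829  0.05751086] [-0.3  0.1  0.4] -0.00017882012594451298 9.3
top upper [np.float64(-0.1599), np.float64(-0.16), np.float64(-0.1598), np.float64(-0.1605), np.float64(-0.1599), np.float64(-0.16), np.float64(-0.1597), np.float64(-0.16)]
top narrow [np.float64(-0.1609), np.float64(-0.1601), np.float64(-0.16), np.float64(-0.16)]
side upper [np.float64(-0.1608), np.float64(-0.161), np.float64(-0.1606), np.float64(-0.2272), np.float64(-0.1608), np.float64(-0.1613), np.float64(-0.1608), np.float64(-0.1604)]
side narrow [np.float64(-0.1605), np.float64(-0.1602), np.float64(-0.1604), np.float64(-0.1602)]
top [407 261   2  11  12] x -0.19156545657899446 -0.1853810895581957 z [0.05505059 0.05814614] fit ry=a*rx+b [3.13384939 0.52254293]
-0.19 -0.0787 -0.0639 -0.0713 0.0582
side [326 291  36  25 323] x -0.2465144597413638 -0.1635311468375212 z [0.05456196 0.05913093] fit ry=a*rx+b [-0.02725819 -0.07886124]
-0.23 -0.0806 -0.062 -0.0724 0.0598
-0.21 -0.0826 -0.0626 -0.073 0.0594
-0.19 -0.0839 -0.0632 -0.0737 0.0598
-0.17 -0.0842 -0.0648 -0.0743 0.0601
```

View pics/side6c.png

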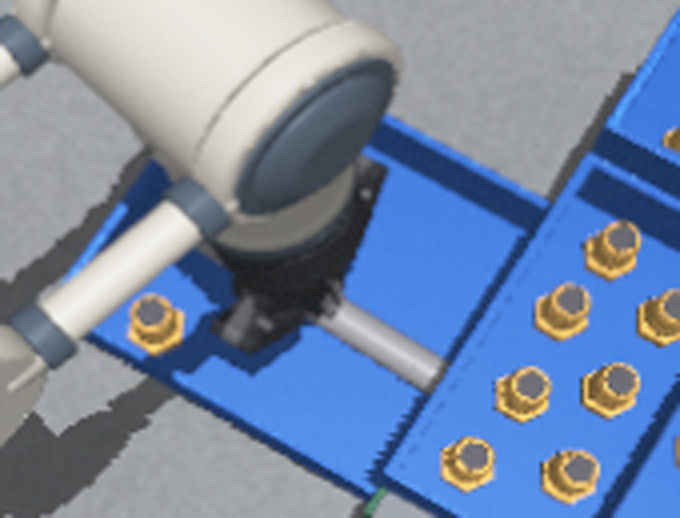

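View pics/top6c.png

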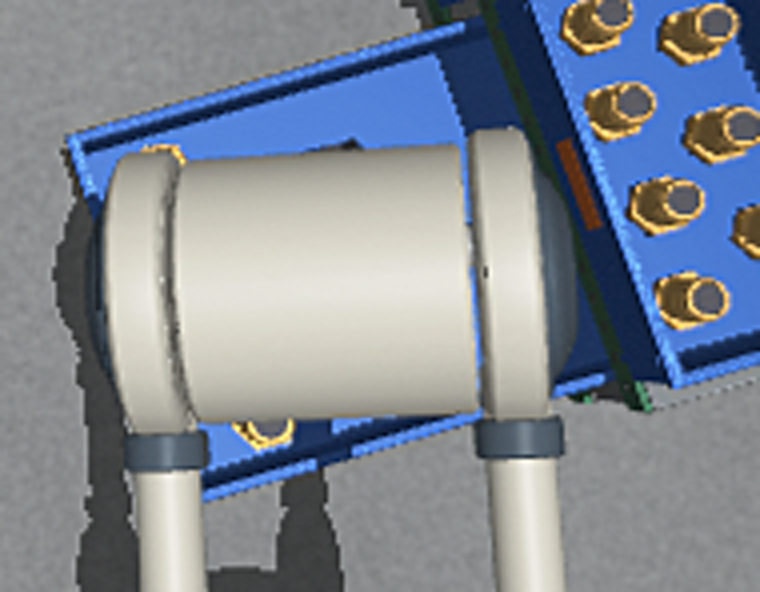

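```bash
python3 - <<'E'
from h import *
p,R,o=pose(); print(o['width'],o['contact_force'],o['effort'])
for t in("5","6"):
    f=np.load(f"side{t}.npz"); P=cloud("side",f['d']); hsv=cv2.cvtColor(f['p'],cv2.COLOR_RGB2HSV)
    Q=P-p; L=R.inv().apply(Q.reshape(-1,3)).reshape(Q.shape)*1000
    m=(f['d']>0)&(hsv[...,2]<90)&(abs(L[...,0])<60)&(abs(L[...,2])<75)&(L[...,1]<30)&(L[...,1]>-60)
    q=L[m]; print(t,m.sum())
    for a in range(-60,30,8):
        s=q[(q[:,1]>a)&(q[:,1]<=a+8)]
        if len(s)>3: print(a,len(s),'x',s[:,0].min().round(),s[:,0].max().round(),'z',np.sort(s[:,2]).round()[::max(1,len(s)//12)])
E
```

```text
0.00017968883628491144 [ 0.10224832 -0.9850337  -0.36474506] [ 6.34031767e-04 -3.17996407e+01 -4.13451254e+01 -9.21548177e-01
 -2.15441748e-01 -4.08705475e-06]
5 77
-60 5 x 3.0 10.0 z [-40. -39. -39. -32.  28.]
-52 12 x -1.0 10.0 z [-40. -39. -38. -37. -34. -32.  28.  28.  28.  30.  31.  40.]
-44 7 x 3.0 10.0 z [-39. -36. -35. -33.  28.  29.  29.]
-4 9 x -15.0 -9.0 z [-9. -6. -5. -3.  0.  2.  4.  6.  7.]
4 9 x -59.0 -5.0 z [-60. -47. -16. -10.  -9.  -8.   8.   8.  10.]
12 20 x -59.0 -8.0 z [-48. -48. -47. -47. -47. -47. -46. -46. -46. -46. -45. -35. -33. -28.
 -27. -19. -11.  14.  62.  65.]
20 13 x -24.0 -11.0 z [-45. -43. -40. -36. -31. -24.  -9.  13.  33.  59.  61.  68.  71.]
6 67
-60 5 x 5.0 11.0 z [-13. -11.  -7.  -6.  -0.]
-52 9 x 2.0 11.0 z [-14. -14. -12.  -4.  -3.  -1.  -1.  -0.   1.]
-44 6 x 4.0 10.0 z [-14. -13.  -7.  -7.  -2.   7.]
-36 12 x -1.0 10.0 z [-15. -14. -13. -11.  -9.  -9.  -7.  -7.  -2.   1.  10.  11.]
4 7 x -59.0 -4.0 z [-60. -11. -10. -10.  -9.  -9.  -7.]
12 14 x -58.0 -12.0 z [-46. -46. -45. -45. -45. -44. -39. -36. -30. -27. -20. -17. -14. -10.]
20 10 x -25.0 -12.0 z [-40. -34. -31. -28. -23. -21. -19. -13.  29.  37.]
```

```bash
python3 - <<'E'
from h import *
p,R,o=pose()
for n in ("side",):
  for t in("5","6"):
    f=np.load(f"{n}{t}.npz"); P=cloud(n,f['d']); hsv=cv2.cvtColor(f['p'],cv2.COLOR_RGB2HSV)
    Q=P-p; L=R.inv().apply(Q.reshape(-1,3)).reshape(Q.shape)*1000
    m=(f['d']>0)&(abs(L[...,0])<25)&(abs(L[...,2])<60)&(L[...,1]<5)&(L[...,1]>-62)&~((hsv[...,0]>100)&(hsv[...,0]<130)&(hsv[...,1]>100))
    q=L[m]; q=np.c_[q,hsv[m],np.argwhere(m)]
    q=q[q[:,1].argsort()][::-1]
    print(n,t,len(q)); print(q[:40:1].round().astype(int).tolist())
E
```

```text
side 5 129
[[0, 5, -8, 115, 10, 158, 296, 330], [5, 5, 0, 120, 7, 211, 294, 334], [17, 5, -3, 116, 9, 206, 298, 338], [-7, 5, -10, 105, 14, 107, 295, 327], [12, 5, -3, 120, 8, 200, 297, 336], [10, 5, -7, 120, 8, 168, 298, 334], [14, 5, 6, 111, 11, 169, 294, 339], [2, 5, -7, 115, 9, 169, 296, 331], [24, 5, 4, 107, 10, 180, 297, 342], [25, 5, 2, 111, 9, 189, 298, 342], [4, 4, -3, 120, 8, 200, 295, 333], [-10, 4, -9, 120, 9, 88, 294, 326], [8, 4, -4, 111, 9, 195, 296, 334], [7, 4, 1, 116, 9, 200, 294, 335], [16, 4, 4, 113, 11, 180, 295, 339], [18, 4, 0, 116, 9, 205, 297, 339], [-10, 4, 7, 120, 6, 91, 288, 330], [-4, 4, 5, 120, 8, 91, 290, 332], [12, 4, 2, 111, 9, 196, 295, 337], [-8, 4, -8, 120, 5, 93, 294, 327], [25, 4, -1, 125, 7, 213, 299, 341], [-1, 4, -7, 120, 6, 172, 295, 330], [16, 4, 7, 111, 22, 161, 294, 340], [-5, 4, -4, 128, 10, 98, 293, 329], [14, 3, -5, 120, 7, 183, 298, 336], [8, 3, -1, 116, 8, 212, 295, 335], [0, 3, -1, 115, 7, 210, 293, 332], [11, 3, 3, 120, 8, 183, 294, 337], [-5, 3, 4, 120, 8, 93, 290, 331], [5, 3, 8, 112, 37, 159, 291, 336], [14, 3, 3, 115, 8, 186, 29
[... 1047 characters left out ...]
, 7, 114, 10, 124, 291, 335], [-1, 3, -7, 120, 9, 112, 295, 330], [17, 3, -1, 116, 8, 212, 297, 338], [12, 3, -2, 120, 7, 212, 296, 336], [19, 3, 3, 120, 7, 182, 296, 340], [4, 3, 2, 120, 9, 145, 293, 334], [22, 3, 2, 115, 8, 185, 297, 341], [20, 3, 1, 120, 8, 194, 297, 340], [15, 2, -2, 120, 6, 211, 297, 337], [3, 2, -7, 120, 5, 151, 296, 331], [9, 2, 2, 115, 8, 189, 294, 336], [16, 2, 1, 115, 8, 199, 296, 338], [22, 2, -1, 120, 8, 211, 298, 340], [8, 2, -4, 107, 9, 193, 296, 334], [18, 2, -3, 120, 7, 206, 298, 338], [3, 2, 3, 113, 10, 100, 292, 334], [8, 2, 4, 111, 10, 179, 293, 336], [8, 2, 1, 116, 9, 200, 294, 335], [14, 2, -1, 115, 7, 208, 296, 337], [18, 2, -6, 116, 10, 179, 299, 337]]
```

```bash
python3 - <<'E'
from h import *
p,R,o=pose()
f=np.load("side6.npz"); P=cloud("side",f['d'])
Q=P-p; L=R.inv().apply(Q.reshape(-1,3)).reshape(Q.shape)*1000
for r_ in range(276,300,2):
    print(r_,' '.join('%d,%d,%d'%tuple(L[r_,c].round()) if f['d'][r_,c]>0 else '--' for c in range(302,344,3)))
# project expected tips
for yy in (-50,-30,0,19): print(yy,proj("side",p+R.apply([0,yy/1000,0])))
a=cv2.imread("pics/side6.png")[255:320,290:370]; cv2.imwrite("pics/side6d.png",cv2.resize(a,None,fx=9,fy=9,interpolation=cv2.INTER_NEAREST))
E
```

```text
276 -75,-10,-6 3,-213,-40 11,-224,-39 18,-230,-38 21,-226,-34 24,-224,-31 29,-224,-28 30,-212,-23 34,-211,-20 32,-190,-13 36,-190,-10 36,-174,-4 36,-158,3 -10,22,47
278 -75,-3,-9 -3,-190,-39 9,-212,-40 14,-212,-37 19,-215,-35 23,-214,-32 28,-214,-29 31,-209,-25 30,-192,-19 34,-192,-16 36,-182,-11 37,-168,-6 37,-152,1 -8,25,44
280 -77,11,-10 -13,-156,-36 4,-190,-39 8,-190,-36 13,-190,-33 18,-190,-30 23,-193,-28 26,-189,-25 31,-190,-22 33,-180,-17 36,-174,-13 36,-160,-7 -9,19,35 -5,24,39
282 -74,10,-14 -68,11,-10 2,-178,-40 9,-186,-38 14,-186,-36 20,-191,-34 23,-187,-30 27,-184,-27 30,-180,-23 33,-173,-19 34,-162,-14 36,-150,-8 -9,25,32 -2,24,35
284 -72,13,-18 -66,13,-14 -3,-157,-39 6,-170,-39 13,-177,-37 18,-178,-34 22,-177,-31 26,-173,-28 29,-168,-24 32,-162,-20 34,-154,-15 13,-61,7 -- -1,26,32
286 -70,16,-21 -64,15,-17 -58,14,-14 4,-157,-40 11,-163,-38 16,-165,-35 21,-166,-32 26,-166,-29 28,-158,-25 32,-154,-21 10,-63,0 6,-28,10 -3,23,24 2,27,28
288 -66,12,-25 -61,14,-21 -9,-127,-41 1,-140,-40 9,-150,-39 15,-154,-36 19,-153,-33 24,-152,-30 19,-120,-21 16,-92,-13 9,-51,-1 -5,21,16 0,
[... 164 characters left out ...]
292 -61,12,-33 -55,13,-29 -12,-102,-43 0,-123,-44 6,-127,-41 9,-119,-37 0,-76,-26 5,-74,-23 2,-46,-14 5,-36,-9 9,-33,-5 4,6,5 9,7,9 9,28,17
294 -59,14,-36 -12,-111,-51 -7,-109,-48 0,-117,-46 3,-109,-42 1,-89,-35 2,-73,-29 9,-80,-27 -11,7,-9 4,-26,-11 10,-26,-8 8,2,1 13,4,5 17,7,9
296 -55,13,-40 -9,-112,-55 -3,-115,-52 2,-116,-49 4,-106,-44 6,-96,-40 9,-88,-35 10,-75,-30 -12,20,-10 -3,8,-9 4,4,-6 10,4,-3 16,2,1 20,6,5
298 -54,16,-44 -6,-113,-58 -3,-108,-54 4,-114,-52 6,-103,-47 10,-100,-44 10,-83,-38 11,-70,-32 -10,23,-14 -4,23,-10 4,12,-8 11,6,-6 18,2,-3 22,8,1
-50 [[328.80049832 285.27241968]]
-30 [[330.04036932 288.16186396]]
0 [[331.81590897 292.29890825]]
19 [[332.89129021 294.80414232]]
```

View pics/side6d.png

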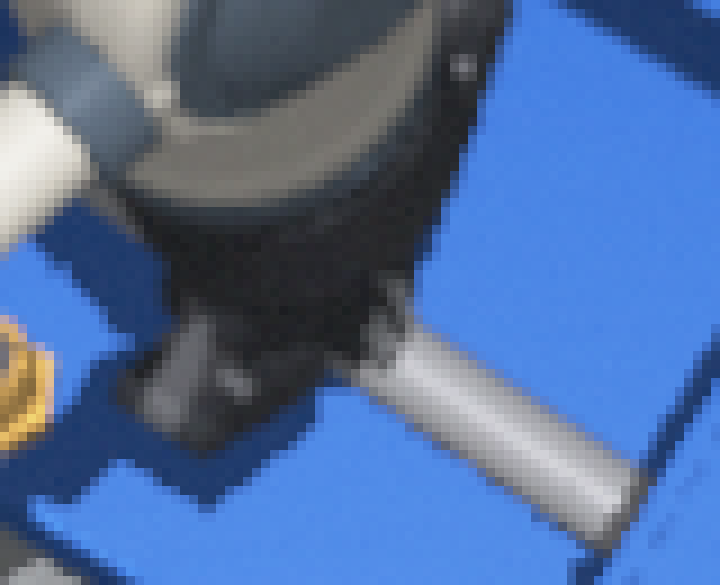

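```bash
python3 - <<'E'
from h import *
# pose at pic 4
p=np.array([.4503,.1715,.2646]); R=Ro.from_quat([-.573,.411,-.413,.576])
for n in("side","top"):
    f=np.load(n+"4.npz"); P=cloud(n,f['d'])
    L=R.inv().apply((P-p).reshape(-1,3)).reshape(P.shape)*1000
    m=(f['d']>0)&(abs(L[...,0])<40)&(abs(L[...,2])<80)&(L[...,1]<60)&(L[...,1]>-100)
    q=L[m]
    for a in range(-100,60,10):
        s=q[(q[:,1]>a)&(q[:,1]<=a+10)]
        if len(s)>2: print(n,a,len(s),'x',s[:,0].min().round(),s[:,0].max().round(),'z',np.sort(s[:,2]).round()[::max(1,len(s)//12)])
    print(proj(n,p+R.apply([[0,.019,.028],[0,.019,-.028],[0,-.054,0]])))
a=cv2.imread("pics/side4.png")[140:250,190:310]; cv2.imwrite("pics/side4d.png",cv2.resize(a,None,fx=5,fy=5,interpolation=cv2.INTER_NEAREST))
E
```

```text
side -100 90 x 2.0 20.0 z [-64. -59. -53. -32. -30. -29. -26. -22. -17.  51.  52.  52.  58.]
side -90 102 x -10.0 19.0 z [-63. -58. -52. -35. -34. -33. -33. -30. -26. -20.  29.  50.  57.]
side -80 142 x -7.0 15.0 z [-61. -53. -46. -42. -40. -39. -38. -36. -34.  39.  48.  51.  54.]
side -70 55 x -6.0 16.0 z [-58. -46. -42. -41. -39. -36. -34. -33. -32.  29.  34.  38.  44.  49.]
side -60 23 x 6.0 14.0 z [-42. -42. -41. -35. -33. -32. -31. -30. -29.  27.  27.  27.  27.  28.
  28.  28.  29.  29.  29.  30.  31.  31.  31.]
side -50 32 x 4.0 14.0 z [-43. -42. -41. -40. -38. -35. -34. -34. -31.  26.  27.  27.  27.  29.
  33.  38.]
side -40 46 x 0.0 14.0 z [-42. -41. -39. -36. -35. -34. -31.  27.  27.  27.  27.  28.  29.  30.
  38.  40.]
side -30 24 x -3.0 13.0 z [-40. -36. -35. -30.  26.  27.  27.  27.  27.  27.  30.  33.]
[[268.3471887  205.9407175 ]
 [251.55213944 229.82771986]
 [254.56337523 202.8308494 ]]
[[284.82780641 275.80348736]
 [295.80467961 310.966367  ]
 [286.57403864 293.90234291]]
```

View pics/side4d.png

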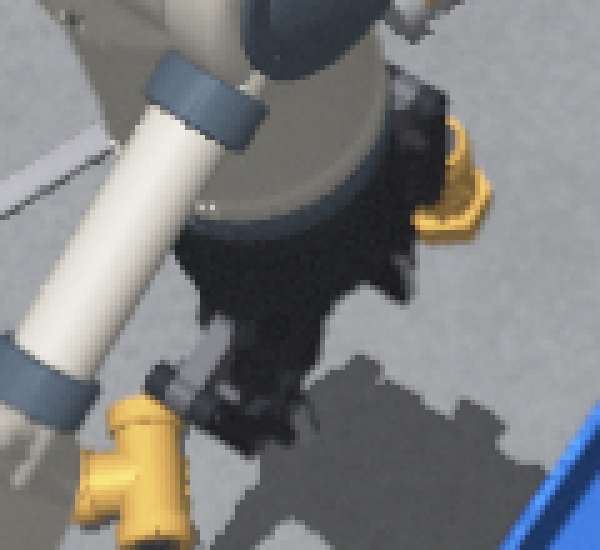

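Depth shows the real fingertips sitting about 30 mm behind where the reported TCP says, so the jaws shut just above the tube. The tube was not moved. I rise, reopen and measure the tip offset.

>>> play_rows(
  series=[
    [[5, -30, 0, 0, 0, 0], [12, -70, 0, 0, 0, 0], [12, -90, 0, 0, 0, 0], [12, -90, 0, 0, 0, 0], [12, -90, 0, 0, 0, 0]],
  ],
)

```text
clock: 9.9
tcp_pos: [0.4896, 0.0088, 0.1479]
orientation: [-0.527, 0.599, -0.373, 0.473]
contact_force: [0.2, 0.7, -0.1]
width: -0.0001
```

```bash
cat > tips.py <<'E'
import sys
from h import *
t=sys.argv[1]; p,R,o=pose(); print(rk(p),o['width'],o['clock'])
for n in("side","top"):
    i,d=optics.read_camera(n); cv2.imwrite(f"pics/{n}{t}.png",i[:,:,::-1]); np.savez(n+t,p=i,d=d); P=cloud(n,d)
    L=R.inv().apply((P-p).reshape(-1,3)).reshape(P.shape)*1000
    m=(d>0)&(abs(L[...,0])<25)&(abs(L[...,2])<60)&(L[...,1]<45)&(L[...,1]>-60)
    q=L[m]
    for a in range(-60,45,5):
        s=q[(q[:,1]>a)&(q[:,1]<=a+5)]
        if len(s)>1: print(n,a,len(s),'x',s[:,0].min().round(),s[:,0].max().round(),'z',np.sort(s[:,2]).round()[::max(1,len(s)//12)].astype(int))
E
python3 tips.py 7
```

```text
[-0.24076162 -0.07087018  0.14792498] -6.721295381629433e-05 9.9
side -60 3 x 10.0 11.0 z [ 1  3 10]
side -55 4 x 7.0 10.0 z [-15  -3  -1   0]
side -50 11 x 5.0 11.0 z [-16 -16 -13  -8  -3  -1   0   1   1   2   4]
side -45 9 x 6.0 10.0 z [-14 -11  -8  -8  -5  -4  -2   1   5]
side -40 10 x 2.0 11.0 z [-16 -15 -15  -8  -7  -6  -3   0   4   9]
side -35 10 x 5.0 11.0 z [-16 -11  -8  -4  -2  -1   2   3   8  12]
side -30 9 x 0.0 11.0 z [-15 -13 -12  -9  -8  -8  -6  -5   1]
side -25 7 x 6.0 10.0 z [-10  -8  -8  -6  -3   0   5]
```

>>> play_rows(
  series=[
    [[0, 0, 0, 0, 0, 0], [0, 0, 0, 0, 0, 0], [0, 0, 0, 0, 0, 0], [0, 0, 0, 0, 0, 0], [0, 0, 0, 0, 0, 0]],
  ],
  grip=-0.2,
)

```text
clock: 10.5
tcp_pos: [0.4895, 0.0087, 0.1482]
orientation: [-0.527, 0.599, -0.373, 0.473]
contact_force: [-0.0, -0.7, -0.7]
width: 0.0511
```

```bash
python3 tips.py 8; python3 - <<'E'
import cv2
a=cv2.imread("pics/side8.png")[200:340,260:420]; cv2.imwrite("pics/side8d.png",cv2.resize(a,None,fx=4.2,fy=4.2,interpolation=cv2.INTER_NEAREST))
E
```

```text
[-0.24071691 -0.07094266  0.14815458] 0.05107442695557284 10.5
side -60 6 x 9.0 11.0 z [-33 -29 -27  24  24  26]
side -55 6 x 4.0 11.0 z [-39 -38 -30  23  27  28]
side -50 8 x 2.0 10.0 z [-40 -38 -32 -30 -28  24  26  30]
side -45 13 x 3.0 10.0 z [-40 -39 -39 -36 -33 -29  23  23  24  24  25  28  30]
side -40 8 x 5.0 11.0 z [-37 -33 -32 -29  23  25  28  34]
side -35 15 x -2.0 10.0 z [-40 -39 -39 -37 -35 -34 -33 -30 -27  23  24  24  24  27  37]
side -30 10 x 0.0 10.0 z [-36 -33 -31 -28  23  23  24  25  26  30]
side -25 4 x 2.0 9.0 z [-32  24  24  24]
```

View pics/side8d.png

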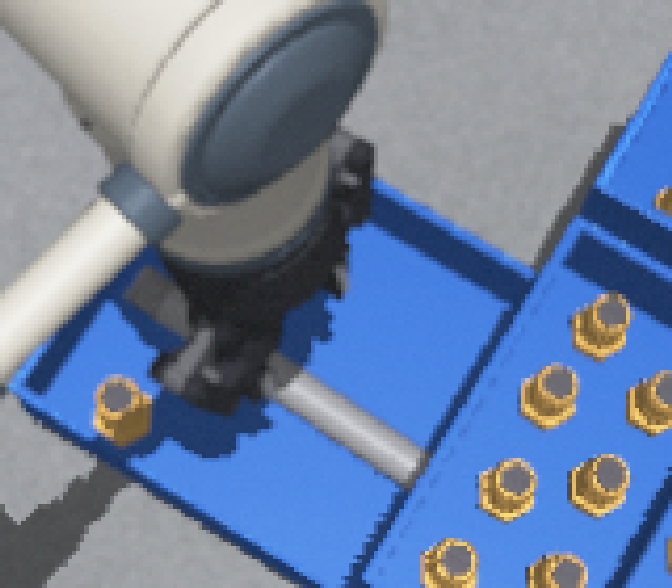

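```bash
cat > aim.py <<'E'
from h import *
p,R,o=pose(); print(rk(p),o['contact_force'].round(1),o['width'],o['clock'],o['joint_pos'].round(2))
T=tool(np.radians(10),-.042)
c=W(-.235,-.0705,.045); y=T.apply([0,1,0]); p=c+y*.0265
for k in(.07,.03,.01,0):print(rel(p+Z*k,T),(p+Z*k)[2])
E
python3 aim.py
```

```text
[-0.24069912 -0.07093229  0.14823639] [ 0.1 -0.4 -0.4] 0.051314509006881504 10.6 [ 0.07 -0.25  1.68 -0.17  1.67 -0.23]
(array([-0.2, 60.2,  0.5]), array([-0.21, -0.02,  0.  ])) 0.08890259454517649
(array([-7.1, 99.6,  0.3]), array([-0.21, -0.02,  0.  ])) 0.04890259454517649
(array([-10.6, 119.3,   0.2]), array([-0.21, -0.02,  0.  ])) 0.02890259454517649
(array([-12.3, 129.2,   0.2]), array([-0.21, -0.02,  0.  ])) 0.01890259454517649
```

>>> play_rows(
  series=[
    [[0, 25, 0.5, 0, 0, 0], [0, 60, 0.5, -0.2, 0, 0], [-3, 80, 0.5, -0.2, 0, 0], [-7, 100, 0.3, -0.2, 0, 0], [-9, 112, 0.2, -0.2, 0, 0], [-10.5, 118, 0.2, -0.2, 0, 0], [-10.5, 118, 0.2, -0.2, 0, 0]],
  ],
)

```text
clock: 11.3
tcp_pos: [0.4927, -0.0009, 0.0298]
orientation: [-0.526, 0.6, -0.374, 0.473]
contact_force: [1.1, 0.2, -0.8]
width: 0.051
```

```bash
python3 aim.py
```

```text
[-0.23066014 -0.0709617   0.02980575] [ 1.1  0.2 -0.8] 0.05095949508730165 11.3 [ 0.05 -0.19  1.84 -0.17  1.45 -0.21]
(array([ 10.5, -58.2,   0.2]), array([ 0.04, -0.  , -0.01])) 0.08890259454517649
(array([  3.6, -18.8,   0.3]), array([ 0.04, -0.  , -0.01])) 0.04890259454517649
(array([0.1, 0.9, 0.3]), array([ 0.04, -0.  , -0.01])) 0.02890259454517649
(array([-1.6, 10.8,  0.3]), array([ 0.04, -0.  , -0.01])) 0.01890259454517649
```

>>> play_rows(
  series=[
    [[-1, 4, 0, 0, 0, 0], [-1.5, 8, 0, 0, 0, 0], [-1.5, 10, 0, 0, 0, 0], [-1.5, 10, 0, 0, 0, 0]],
  ],
)

```text
clock: 11.7
tcp_pos: [0.493, -0.0012, 0.02]
orientation: [-0.526, 0.6, -0.374, 0.473]
contact_force: [0.4, -0.1, -0.2]
width: 0.0512
```

>>> play_rows(
  series=[
    [[0, 0, 0, 0, 0, 0], [0, 0, 0, 0, 0, 0], [0, 0, 0, 0, 0, 0], [0, 0, 0, 0, 0, 0], [0, 0, 0, 0, 0, 0]],
  ],
  grip=1,
  grip_force=90,
)

```text
clock: 12.2
tcp_pos: [0.4933, -0.0011, 0.0207]
orientation: [-0.526, 0.6, -0.374, 0.473]
contact_force: [-1.7, 0.3, 5.4]
width: 0.019
```

```bash
python3 plan.py
```

```text
[-0.23027963 -0.07045642  0.02074558] [-1.7  0.3  5.4] 0.01902575044888076 12.2
4 (array([  1.3, -15. ,   0. ]), array([-0.,  0.,  4.]), array([-0.074, -0.077,  0.049]), array([-0.343, -0.066,  0.068]))
8 (array([  2.7, -25.9,   0. ]), array([-0.  ,  0.01,  8.  ]), array([-0.074, -0.077,  0.049]), array([-0.341, -0.066,  0.087]))
12 (array([  4.8, -36.8,   0. ]), array([-0.0e+00,  1.0e-02,  1.2e+01]), array([-0.074, -0.077,  0.049]), array([-0.338, -0.066,  0.105]))
16 (array([  7.7, -47.4,   0. ]), array([-1.0e-02,  1.0e-02,  1.6e+01]), array([-0.074, -0.077,  0.049]), array([-0.333, -0.066,  0.123]))
19 (array([ 10.4, -55.3,   0.1]), array([-1.0e-02,  2.0e-02,  1.9e+01]), array([-0.074, -0.077,  0.049]), array([-0.329, -0.066,  0.137]))
0.03 (array([-17.4, -70.7,   0.1]), array([-1.0e-02,  2.0e-02,  1.9e+01]), array([-0.104, -0.076,  0.059]), array([-0.359, -0.065,  0.147]))
0.06 (array([-45.1, -86.1,   0.1]), array([-1.0e-02,  2.0e-02,  1.9e+01]), array([-0.134, -0.074,  0.07 ]), array([-0.389, -0.064,  0.158]))
0.09 (array([-7.280e+01, -1.014e+02,  1.000e-01]), array([-1.0e-02,  2.0e-02,  1.9e+01]), array([-0.164, -0.073,  0.08 ]), array([-0.419, -0.063,  0.168]))
0.12 (array([-1.006e+02, -1.168e+02,  1.000e-01]), array([-1.0e-02,  2.0e-02,  1.9e+01]), array([-0.194, -0.072,  0.09 ]), array([-0.449, -0.061,  0.178]))
0.1 (array([-9.110e+01, -1.707e+02,  1.000e-01]), array([-1.0e-02,  2.0e-02,  1.9e+01]), array([-0.194, -0.072,  0.145]), array([-0.449, -0.061,  0.233]))
0.17 (array([-7.890e+01, -2.396e+02,  2.000e-01]), array([-1.0e-02,  2.0e-02,  1.9e+01]), array([-0.194, -0.072,  0.215]), array([-0.449, -0.061,  0.303]))
0.2 (array([-7.370e+01, -2.692e+02,  2.000e-01]), array([-1.0e-02,  2.0e-02,  1.9e+01]), array([-0.194, -0.072,  0.245]), array([-0.449, -0.061,  0.333]))
```

```bash
python3 tips.py 9; python3 tube.py 9; python3 - <<'E'
import cv2
a=cv2.imread("pics/side9.png")[240:340,270:390]; cv2.imwrite("pics/side9d.png",cv2.resize(a,None,fx=6,fy=6,interpolation=cv2.INTER_NEAREST))
E
```

```text
[-0.23027963 -0.07045642  0.02074558] 0.01902575044888076 12.2
side -60 2 x 4.0 11.0 z [-25   8]
side -55 4 x 5.0 10.0 z [-23 -15 -13  12]
side -50 2 x 9.0 10.0 z [-11  11]
side -45 7 x 4.0 9.0 z [-23 -22 -16 -15 -12  -1   8]
side -40 24 x -0.0 22.0 z [-24 -23 -17  -6  -4  -3  -1   1   2   3   6  10]
side -35 65 x 1.0 25.0 z [-21  -8  -7  -5  -4  -2   0   1   2   4   5   6   9]
side -30 35 x 4.0 25.0 z [-23 -17 -15 -12 -11 -11 -10 -10  -9  -8  -7  -6  -4  -1   6   9   9  13]
side -25 10 x -20.0 24.0 z [-57 -53 -17 -16 -12 -12 -11   9  10  11]
side -20 84 x -25.0 20.0 z [-60 -59 -57 -56 -53 -52 -49 -44 -40 -34 -19  30]
side -15 351 x -21.0 25.0 z [-60 -54 -47 -42 -35 -28 -21  14  25  35  42  52  59]
side -10 132 x -5.0 25.0 z [-59 -48 -40 -27 -20  14  21  27  34  41  48  54]
side -5 2 x 22.0 22.0 z [-44  45]
top [406 261   2  11  13] x -0.19204528468912085 -0.18712652638582214 z [0.0560617  0.05900263] fit ry=a*rx+b [3.12074281 0.52216474]
-0.19 -0.0786 -0.0633 -0.0703 0.0592
side [326 287  36  30 343] x -0.23769962287805765 -0.1635335073207357 z [0.05483735 0.06493967] fit ry=a*rx+b [-0.02821595 -0.07938798]
-0.23 -0.0937 -0.052 -0.0729 0.0742
-0.21 -0.0825 -0.0635 -0.0731 0.0614
-0.19 -0.0845 -0.0637 -0.0743 0.0598
-0.17 -0.0843 -0.0648 -0.0746 0.0595
```

View pics/side9d.png

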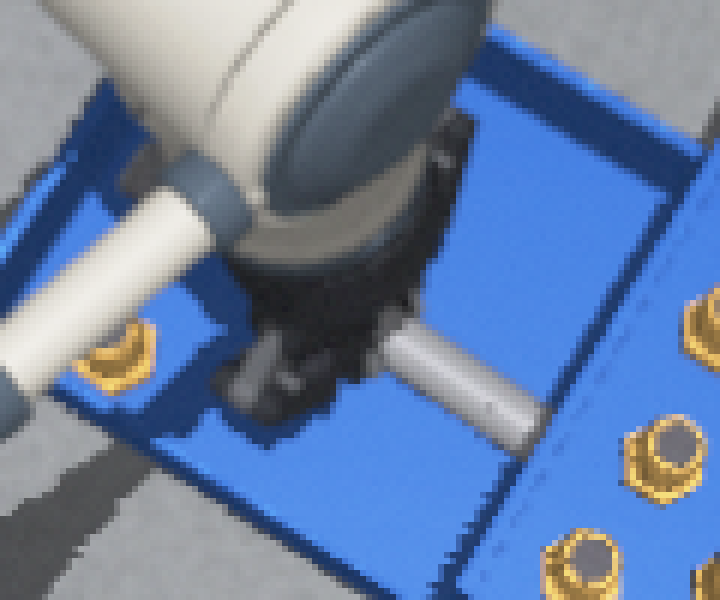

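Only the pads' very tips hold the tube (19 mm width, against its 22 mm diameter). I open again, go a few millimetres deeper and regrip.

>>> play_rows(
  series=[
    [[0, 0, 0, 0, 0, 0], [0, 0, 0, 0, 0, 0], [0, 0, 0, 0, 0, 0], [0, 2, 0, 0, 0, 0], [-0.5, 4, 0, 0, 0, 0], [-0.8, 6, 0, 0, 0, 0], [-1, 7, 0, 0, 0, 0], [-1, 7, 0, 0, 0, 0]],
  ],
  grip=0.2,
)

```text
clock: 13.1
tcp_pos: [0.4936, -0.0017, 0.017]
orientation: [-0.526, 0.6, -0.374, 0.474]
contact_force: [-11.8, 0.3, 22.2]
width: 0.034
```

```bash
python3 tips.py 10|tail -14
```

```text
[-0.22960105 -0.07040142  0.01702057] 0.03400274244540662 13.1
side -55 3 x 5.0 9.0 z [-31 -19 -17]
side -50 3 x 4.0 9.0 z [-31 -23 -20]
side -45 12 x 1.0 18.0 z [-32 -29 -24 -21  -7  -5  -1   0   1  15  18  22]
side -40 65 x -1.0 24.0 z [-31  -9  -7  -5  -4  -2  -1   0   1   2   4   5  15]
side -35 47 x 1.0 24.0 z [-31 -24 -12 -10 -10  -9  -8  -7  -6  -3   0   6   7   8   9  15]
side -30 17 x 4.0 24.0 z [-30 -27 -25 -24 -21 -20 -12 -12 -11 -11 -11 -10 -10  -9   9  10  19]
side -25 38 x -25.0 18.0 z [-60 -59 -58 -57 -56 -55 -53 -50 -44 -28 -11  17  58]
side -20 274 x -19.0 25.0 z [-60 -56 -51 -47 -40 -34 -26 -14  17  27  38  46  57]
side -15 221 x -2.0 25.0 z [-59 -50 -43 -33 -26 -17  15  24  33  39  46  52  59]
side -10 2 x 12.0 20.0 z [-57 -52]
```

The 22 N upward force means the fingertips are on the bin floor, so the previous depth was the right one. I go back up 6.5 mm and close, gently at first.

>>> play_rows(
  series=[
    [[0.5, -3, 0, 0, 0, 0], [1, -6.5, 0, 0, 0, 0], [1, -6.5, 0, 0, 0, 0]],
  ],
)

```text
clock: 13.5
tcp_pos: [0.4932, -0.0012, 0.0198]
orientation: [-0.526, 0.6, -0.374, 0.473]
contact_force: [-0.1, 0.4, -0.5]
width: 0.0341
```

>>> play_rows(
  series=[
    [[0, 0, 0, 0, 0, 0], [0, 0, 0, 0, 0, 0], [0, 0, 0, 0, 0, 0], [0, 0, 0, 0, 0, 0]],
  ],
  grip=1,
  grip_force=30,
)

```text
clock: 13.9
tcp_pos: [0.4929, -0.0012, 0.0192]
orientation: [-0.526, 0.6, -0.374, 0.473]
contact_force: [-1.2, -0.9, 0.0]
width: 0.021
```

>>> play_rows(
  series=[
    [[0, 0, 0, 0, 0, 0], [0, 0, 0, 0, 0, 0]],
  ],
  grip=1,
  grip_force=90,
)

```text
clock: 14.1
tcp_pos: [0.493, -0.0012, 0.0195]
orientation: [-0.526, 0.6, -0.374, 0.473]
contact_force: [1.0, 0.5, 1.1]
width: 0.019
```

The width of 21 mm at 30 N and 19 mm at 90 N shows pad compliance on the tube, so the grip is good. I tilt the front end up around the back end, slowly.

>>> play_rows(
  series=[
    [[0.7, -4, 0, 0, 0, 0], [1, -7, 0, 0, 0, 1], [1.1, -11, 0, 0, 0, 2.5], [1.3, -15, 0, 0, 0, 4], [2, -20.5, 0, 0, 0, 6], [2.7, -26, 0, 0, 0, 8], [3.7, -31.5, 0, 0, 0, 10], [4.8, -37, 0, 0, 0, 12], [4.8, -37, 0, 0, 0, 12]],
  ],
)

```text
clock: 15.0
tcp_pos: [0.4934, -0.0008, 0.0581]
orientation: [0.573, -0.556, 0.435, -0.416]
contact_force: [-0.3, -0.5, -2.0]
width: 0.0189
```

```bash
cat > tt.py <<'E'
import sys
from h import *
t=sys.argv[1]; p,R,o=pose(); print(rk(p),o['width'],o['contact_force'].round(1),o['clock'])
for n in("side","top"):
    i,d=optics.read_camera(n); cv2.imwrite(f"pics/{n}{t}.png",i[:,:,::-1]); np.savez(n+t,p=i,d=d); P=cloud(n,d)
    hsv=cv2.cvtColor(i,cv2.COLOR_RGB2HSV); Q=P-E0; rx=Q@u-.16; ry=Q@w-.059
    m=(hsv[...,1]<70)&(hsv[...,2]>100)&(d>0)&(P[...,2]>.037)&(P[...,2]<.45)&(rx>-.55)&(rx<-.10)&(abs(ry+.068)<.014)
    x=rx[m]; z=P[...,2][m]
    for a in np.arange(-.55,-.10,.02):
        s=(x>a)&(x<a+.02)
        if s.sum()>4: print(n,round(a+.01,2),s.sum(),np.percentile(z[s],[10,50,90]).round(4),np.median(ry[m][s]).round(4))
E
python3 tt.py 11
```

```text
[-0.23049358 -0.07023485  0.05810472] 0.018873144191830983 [-0.3 -0.5 -2. ] 15.0
side -0.34 15 [0.1091 0.1139 0.116 ] -0.0713
side -0.32 92 [0.1084 0.1125 0.1158] -0.0688
side -0.3 21 [0.1066 0.1101 0.1142] -0.0655
side -0.28 34 [0.1028 0.4379 0.4485] -0.0704
side -0.26 22 [0.4423 0.4489 0.45  ] -0.0778
side -0.2 14 [0.0886 0.4488 0.4497] -0.057
side -0.18 95 [0.4412 0.4463 0.4492] -0.0609
side -0.16 111 [0.428  0.4427 0.4489] -0.0641
side -0.14 14 [0.1457 0.4266 0.4392] -0.0624
side -0.12 33 [0.1823 0.1854 0.1865] -0.0772
top -0.34 24 [0.1129 0.1165 0.1188] -0.0658
top -0.32 86 [0.1099 0.1137 0.1164] -0.0665
top -0.3 24 [0.1073 0.1119 0.1142] -0.0632
top -0.28 53 [0.4421 0.4476 0.4495] -0.0793
top -0.26 14 [0.445  0.4483 0.4498] -0.0805
top -0.2 6 [0.4486 0.4496 0.4499] -0.0547
top -0.18 111 [0.4434 0.4475 0.4494] -0.0583
top -0.16 137 [0.4386 0.444  0.4488] -0.06
```

View pics/side11.png

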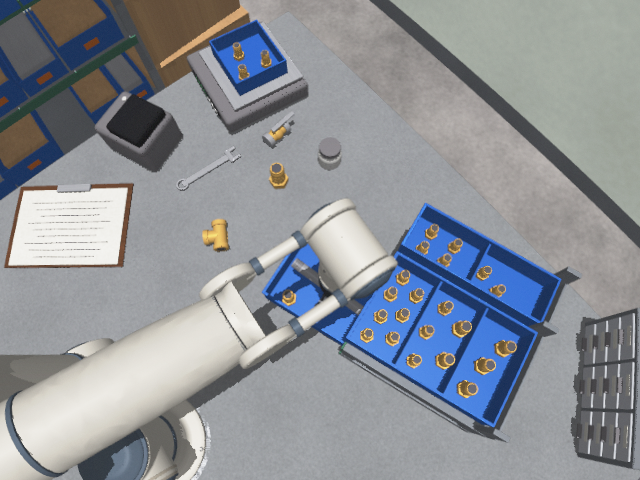

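The tube is tilted about 11–12° without slipping. Its front end is at about 103 mm, visible at (300,265), and the wrist is clear of the upper bin. I work out the remaining tilt and the pull.

```bash
cat > plan2.py <<'E'
from h import *
p,R,o=pose(); print(rk(p),o['contact_force'].round(1),o['width'],o['clock'])
d=(Ro.from_euler('z',-.042)).apply(u); j=Ro.from_euler('z',-.042).apply(w)
A0=W(-.074,-.077,.049); t0=12
def row(th,pull,lift):
    rot=Ro.from_rotvec(j*np.radians(th-t0)); A=A0-d*pull+Z*lift
    p2=A+rot.apply(p-A0); B=A+Ro.from_rotvec(j*np.radians(th)).apply(-d*.27)
    print(th,pull,lift,(R.inv().apply(p2-p)*1000).round(1),np.degrees((R.inv()*(rot*R)).as_rotvec()).round(1),rk(A).round(3),rk(B).round(3))
for th in(15,17,19): row(th,0,0)
t=np.tan(np.radians(17))
for pl in(.03,.06,.09,.12,.14): row(19,pl,pl*t)
for lf in(.07,.12,.17): row(19,.14,lf)
E
python3 plan2.py
```

```text
[-0.23131742 -0.07071441  0.05695342] [-1.  -0.6 -3.1] 0.019104415174784704 15.1
15 0 0 [ 0.3 -8.2  0. ] [-0.  0.  3.] [-0.074 -0.077  0.049] [-0.335 -0.066  0.119]
17 0 0 [  0.8 -13.7   0. ] [-0.  0.  5.] [-0.074 -0.077  0.049] [-0.332 -0.066  0.128]
19 0 0 [  1.5 -19.2   0. ] [-0.  0.  7.] [-0.074 -0.077  0.049] [-0.329 -0.066  0.137]
19 0.03 0.009171920443759812 [-28.8 -27.3  -0. ] [-0.  0.  7.] [-0.104 -0.076  0.058] [-0.359 -0.065  0.146]
19 0.06 0.018343840887519624 [-59.1 -35.5  -0.1] [-0.  0.  7.] [-0.134 -0.074  0.067] [-0.389 -0.064  0.155]
19 0.09 0.027515761331279434 [-89.4 -43.6  -0.1] [-0.  0.  7.] [-0.164 -0.073  0.077] [-0.419 -0.063  0.164]
19 0.12 0.03668768177503925 [-1.197e+02 -5.170e+01 -1.000e-01] [-0.  0.  7.] [-0.194 -0.072  0.086] [-0.449 -0.061  0.174]
19 0.14 0.04280229540421246 [-139.9  -57.1   -0.2] [-0.  0.  7.] [-0.214 -0.071  0.092] [-0.469 -0.06   0.18 ]
19 0.14 0.07 [-1.409e+02 -8.430e+01 -1.000e-01] [-0.  0.  7.] [-0.214 -0.071  0.119] [-0.469 -0.06   0.207]
19 0.14 0.12 [-1.426e+02 -1.343e+02 -1.000e-01] [-0.  0.  7.] [-0.214 -0.071  0.169] [-0.469 -0.06   0.257]
19 0.14 0.17 [-1.443e+02 -1.843e+02 -1.000e-01] [-0.  0.  7.] [-0.214 -0.071  0.219] [-0.469 -0.06   0.307]
```

>>> play_rows(
  series=[
    [[0.2, -6, 0, 0, 0, 2], [0.5, -11, 0, 0, 0, 4], [1, -16, 0, 0, 0, 6], [1.5, -19, 0, 0, 0, 7], [-4, -21, 0, 0, 0, 7], [-14, -24, 0, 0, 0, 7], [-29, -27, 0, 0, 0, 7], [-44, -31.5, 0, 0, 0, 7], [-59, -35.5, 0, 0, 0, 7], [-74, -39.5, 0, 0, 0, 7], [-89, -43.5, 0, 0, 0, 7], [-105, -48, 0, 0, 0, 7], [-120, -52, 0, 0, 0, 7], [-132, -55, 0, 0, 0, 7], [-140, -58, 0, 0, 0, 7], [-140, -58, 0, 0, 0, 7]],
  ],
)

```text
clock: 16.7
tcp_pos: [0.4543, 0.134, 0.1204]
orientation: [0.597, -0.53, 0.467, -0.379]
contact_force: [0.3, -0.1, -3.5]
width: 0.0193
```

```bash
python3 tt.py 12
```

```text
[-0.37072747 -0.06461152  0.12044174] 0.019314981541756614 [ 0.3 -0.1 -3.5] 16.7
side -0.46 90 [0.1813 0.1883 0.1911] -0.0652
side -0.44 109 [0.1766 0.1819 0.1858] -0.0655
side -0.42 104 [0.1693 0.1745 0.1785] -0.0664
side -0.4 17 [0.1636 0.1688 0.1728] -0.0714
side -0.26 88 [0.1133 0.118  0.1211] -0.0727
side -0.24 95 [0.1053 0.1101 0.1144] -0.0734
side -0.22 76 [0.101  0.1047 0.1085] -0.0736
side -0.12 34 [0.1821 0.185  0.1876] -0.0777
top -0.46 75 [0.186  0.1894 0.1921] -0.0622
top -0.44 127 [0.1781 0.1824 0.1859] -0.0634
top -0.42 140 [0.1705 0.1753 0.1795] -0.0633
top -0.4 46 [0.1678 0.1709 0.1737] -0.0629
top -0.12 18 [0.1446 0.1844 0.1878] -0.0724
```

View pics/side12.png

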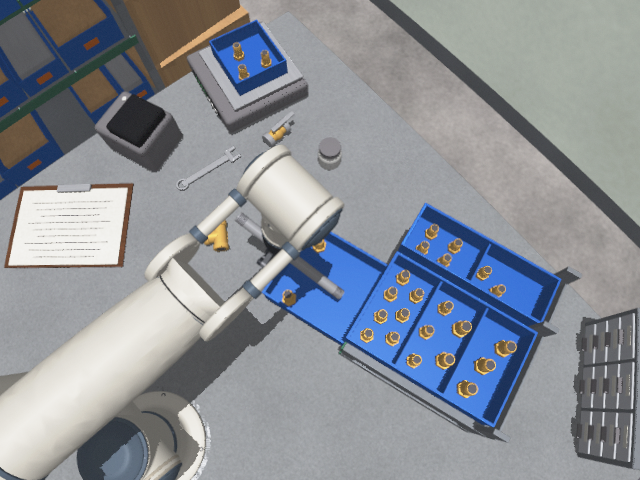

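The whole tube is out, with its back end at (340,295) about 53 mm in front of the shelf. I lift it straight up.

>>> play_rows(
  series=[
    [[-1.5, -10, 0, 0, 0, 0], [-4, -25, 0, 0, 0, 0], [-7, -43, 0, 0, 0, 0], [-10, -61, 0, 0, 0, 0], [-13, -79, 0, 0, 0, 0], [-16, -97, 0, 0, 0, 0], [-18, -115, 0, 0, 0, 0], [-20, -128, 0, 0, 0, 0], [-22, -136, 0, 0, 0, 0], [-22, -138, 0, 0, 0, 0], [-22, -138, 0, 0, 0, 0], [-22, -138, 0, 0, 0, 0], [-22, -138, 0, 0, 0, 0]],
  ],
)

```text
clock: 18.1
tcp_pos: [0.454, 0.133, 0.2585]
orientation: [0.596, -0.53, 0.469, -0.379]
contact_force: [0.3, 0.4, -3.7]
width: 0.0193
```

```bash
python3 tt.py 13; python3 look.py 14; python3 - <<'E'
from h import *
print(get_obs()['qvel'].round(3))
E
```

```text
[-0.36988265 -0.06514596  0.25849407] 0.01929883217102824 [ 0.3  0.4 -3.7] 18.1
side -0.46 113 [0.3207 0.3265 0.3293] -0.0654
side -0.44 148 [0.3139 0.3198 0.3235] -0.0659
side -0.42 136 [0.3069 0.3131 0.3167] -0.0671
side -0.4 30 [0.2971 0.3039 0.3083] -0.0735
side -0.26 106 [0.2511 0.2554 0.2593] -0.0736
side -0.24 125 [0.2458 0.2491 0.2531] -0.0737
side -0.22 105 [0.2396 0.2433 0.2467] -0.0735
side -0.12 33 [0.1828 0.1853 0.1877] -0.0774
top -0.46 109 [0.3245 0.3281 0.3304] -0.0622
top -0.44 186 [0.3167 0.3212 0.3248] -0.0631
top -0.42 204 [0.3104 0.3145 0.3178] -0.0632
top -0.4 9 [0.3085 0.3108 0.3131] -0.0609
[-0.36989838 -0.06507024  0.25881055] [-0.1  0.3 -2.8] 0.018842823935131117 18.2
top upper [np.float64(-0.0586), np.float64(-0.0593), np.float64(-0.056), np.float64(0.138), np.float64(-0.0589), np.float64(-0.0601), np.float64(-0.0596), np.float64(-0.0567)]
top narrow [np.float64(-0.1598), np.float64(-0.1603), np.float64(-0.1602), np.float64(-0.16)]
side upper [np.float64(-0.1608), np.float64(-0.161), np.float64(-0.161), np.float64(-0.1611), np.float64(-0.1607), np.float64(-0.1613), np.float64(-0.1608), np.float64(-0.1604)]
side narrow [np.float64(-0.1605), np.float64(-0.16), np.float64(-0.1603), np.float64(-0.1603)]
[-0.001 -0.001 -0.003 -0.     0.002  0.   ]
```

View pics/side13.png

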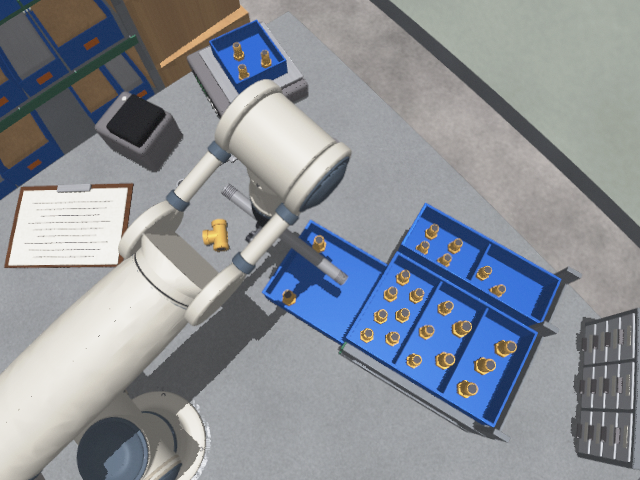

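The tube is held still, with its back end at (345,278) about 0.23 m up and 50 mm in front of the shelf. The front end is higher, the tails are upright and the upper bin is home. I hand the job in.

```bash
python3 -c "
from bench import workorder
print(workorder.sign_off())"
```

```text
the job is handed in; nothing more can be done
None
```

I pushed the upper bin home, took the long tube out tilted front end up, and handed in at 18.2 s with it held still in mid-air. No verdict was reported.

**Last checks**
- **Upper bin:** The side camera puts its front edge within about 1 mm of the fixed narrow bin's. The last top view could not check this because the arm covered that edge. An earlier top view, taken after the push, showed it level.
- **Tube position:** The back end is about 0.23 m up and about 50 mm in front of the shelf. The front end is about 0.32 m up.
- **Grip and motion:** The fingers held at 19 mm opening with 90 N set, and joint speeds were near zero.
- **Contact:** The force readings I took between moves while pulling the tube out stayed at 3.7 N or less and looked like the tube's weight.
- **Other items:** The two tails in the lower bin look upright and in place, and the tee has not moved. The arm hid the big tail, valve and part of the spanner in the last picture, but I never worked near them.

**What disagreed**
- **First grasp missed:** The depth images put the fingertips about 20 mm behind the reported tool point, not 19 mm ahead of it. The jaws closed in the air above the tube without moving it, and I corrected for the offset.
- **Touching the bin floor:** While finding the depth, the fingertips pressed on the lower bin's floor with about 25 N. The limit is 40 N, and the tube was not yet lifted.
- **Grip reading:** The 19 mm opening is less than the tube's 22 mm. It read 21 mm at 30 N, so I took it as give in the pads.

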